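# Sweep the stone offcuts off the trimming board into the red tray

## Task

Clear the trimming board: with the fingers closed, sweep the three blue stone offcuts along the board and over its end into the red tray. Only push them, do not pick any up, and leave the dental model, the bur block and the gold crown undisturbed.

Things in the scene. Friction and masses are not known exactly. Their poses are not given: they have to be found in the camera images.
- board: pale wooden trimming board, fixed, 260 mm along its x, 240 mm along its y, flat top 45 mm above the table. Origin at the centre of its underside on the table. Its two long sides (x = -133 and +133 mm) have aluminium lips 6 mm thick and 10 mm higher than the top; its two ends (y = -120 and +120 mm) are open and level, with one tray standing close against each. The offcuts lie on the part at x -100 to +20 mm, y -50 to +50 mm
- red_tray: red open tray, fixed, the place for the offcuts: 260 mm along x, 110 mm along y, 42 mm high, 4 mm walls and floor, its rim 3 mm below the board's top. Origin at the centre of its underside; axes parallel to the board's. It stands at one end of the board, centre at board y = -177 or +177 mm (which end varies), with a 2 mm gap between board and tray
- black_tray: black open tray of the same size as the red one, fixed at the other end of the board; it keeps finished work. Origin at the centre of its underside
- offcut_a_mid (a point): irregular lump of set blue dental stone, 30 x 20 x 12 mm (x, y, z) with slightly rounded edges and a rough top up to 4 mm higher, about 15 g, loose, lying flat on the board; at the start its yaw is arbitrary. This point is the middle of the lump, 6 mm above its underside
- offcut_b_mid (a point): irregular lump of set blue dental stone, 26 x 22 x 14 mm (x, y, z) with slightly rounded edges and a rough top up to 4 mm higher, about 15 g, loose, lying flat on the board; at the start its yaw is arbitrary. This point is the middle of the lump, 7 mm above its underside
- offcut_c_mid (a point): irregular lump of set blue dental stone, 24 x 18 x 12 mm (x, y, z) with slightly rounded edges and a rough top up to 4 mm higher, about 15 g, loose, lying flat on the board; at the start its yaw is arbitrary. This point is the middle of the lump, 6 mm above its underside
- offcut_a: the same lump as offcut_a_mid; origin at the centre of its underside, x along its length
- offcut_b: the same lump as offcut_b_mid; origin at the centre of its underside, x along its length
- offcut_c: the same lump as offcut_c_mid; origin at the centre of its underside, x along its length
- model: bystander: white stone model of a dental arch with pink gums, 55 x 66 mm, 32 mm high, loose, about 160 g, standing on the board near its far lip (board x about +88 mm, its near side at about +57 mm), in one half of the board's length. Origin at the centre of its underside
- bur_block: bystander: white block 36 x 56 x 20 mm with eight burs standing in it, 42 mm high in all, loose, about 120 g, on the board near its far lip (board x about +88 mm), in the half where the model is not. Origin at the centre of its underside
- crown: bystander: gold-coloured crown, 19 mm across, 14 mm high, loose in the black tray. Origin at the centre of its underside

How it is judged:
By the outcome, as a careful person would: the job done as asked, in the order asked, and still so for the second after the job is handed in, with the robot touching nothing.
It also fails if it takes over 61 s, if anything falls off the work surface, if the arm or the gripper's body presses on something with over 40 N, if the wrist force passes 120 N, or if a joint passes its speed limit or range.

## Robot

A 6-joint arm with a two-finger parallel gripper is mounted at the origin on the work surface. World frame = base frame: x ahead of the robot, y to its left, z up, the work surface at z = 0. Lengths are in mm, angles in rad, forces in N, time in s.
With the tool pointing down it reaches from about 350 to 975 mm from the base axis. Payload 7.1 kg.
Tool frame: the origin (TCP) lies between the finger pads; the fingertips stand 19 mm ahead of it and the grasp point (between the pads) is the TCP (ctrl.tcp_to_tips is the distance from the TCP to the fingertips, in mm); z points along the fingers, y is the line along which they close (so a half turn about z gives the same grasp; the last joint's range is limited). The gripper opens to 88 mm and grips with 3 to 60 N. Pads are 20 mm wide; open, the fingers measure 115 mm over their backs; the gripper's body (75 mm by 178 mm) begins 61 mm behind the grasp point.
Start: joints at [-1.23, 0.423, 1.63, -0, 1.089, -0.019], TCP at [220.071, -584.956, 241.675] pointing down, gripper open.
Joint ranges: [-3, 3], [-0.9, 2.11], [0.09, 2.58], [-1.31, 4.45], [0.11, 2.69], [-2.54, 2.54]. Speed limits (rad/s): [2.39, 2.39, 3.01, 3.14, 3.14, 3.14].

## Interface

Orientations are given as a rotation vector (axis times angle).
In Python, from workcell import status, optics, ctrl gives the robot as it stands. The module is installed in compiled form; this text tells all that it offers.
- The arm moves only by the shell command python3 -m inch 'ROWS'. ROWS is JSON, a list that holds one entry, the list of rows, each a list of 7 numbers: the shift along the tool's x, y, z in mm, then the turn, a rotation vector about the tool's x, y, z in rad, then the opening in per cent of the stroke, from 0 (shut) to 100 (fully open). A call has 1 to 20 rows; each row is the pose to reach, as a shift and turn from the pose commanded when the call began, along the tool's axes at that moment; what a row does not reach only later rows make up. A row lasts 1/10 s, in which the tool goes at most 50 mm and 8.59 degrees, less where a joint would pass 70% of its speed; a pose out of reach is approached as far as the arm can. A call with a gripper value outside its range is refused whole. The fingers move at their own pace and stop on an object; the grip force is fixed at half the most. Time passes only in rows, so rows that repeat a pose let the fingers close. It gives the time, the measured TCP pose, the force, the opening and the grip force at its end, in the units of the state.
- status.get_obs(): the state, without advancing time (a new reading comes with each control period).
- optics.get_image(name): name is "scene" or "top" or "wrist"; returns a dict with "frame" (480x640x3 uint8, red, green, blue), "fx", "fy", "cx", "cy" (pixels), "rvec" (rotation vector, rad) and "tvec" (3), from world to camera coordinates, as OpenCV has them; the wrist camera has in their place "hand_eye" (4x4, takes a point from camera to tool coordinates, whose origin is the TCP and whose axes are the flange's). Camera axes: x right, y down, z forward; pixel columns grow to the right and rows downward; lengths in mm; the calibration is good to about 2 mm. A picture is of the moment at which its call begins: read the wrist's pose just before it. There is no depth.
- ctrl.close_job(): hands the job in; it is judged then, once.
The state is a dict: "t": time; "qpos": joint angles; "qvel": joint speeds; "joint_torque": joint torques, N m; "ee_pos": TCP position; "orientation": TCP orientation; "ft_force": force on the tool from outside, world axes, zero at the start; "moment": the same for the moment, N m; "width": finger opening in mm; "grasp_force": force on a finger pad.
Only numpy, scipy, OpenCV 4.12 (cv2) and the standard library are available. Lean on these libraries where they do the work, as an engineer would, in place of code of your own. Each camera call takes 0.05 s, during which the arm holds its last target. There are 200 camera calls.

## Working session

There is one attempt and no reset: what is moved stays moved. The work goes in short steps, Python scripts to look and compute and a shell command to move; the robot and the scene stay as the last step left them, time stands still between calls to the robot, and variables do not carry over. Pictures are saved under pics/ and viewed, at most 10 in all, crops included, and the job is handed in when it is done.

```bash
mkdir -p pics
cat > h.py <<'E'
import numpy as np,cv2
from workcell import status,optics,ctrl
def ray(im,u,v,z):
    R,_=cv2.Rodrigues(np.array(im["rvec"],float));t=np.array(im["tvec"],float).ravel()
    c=-R.T@t;d=R.T@np.array([(u-im["cx"])/im["fx"],(v-im["cy"])/im["fy"],1])
    return c+d*(z-c[2])/d[2]
def save(im,n): cv2.imwrite("pics/"+n,im["frame"][:,:,::-1])
E
python3 - <<'E'
from h import *
o=status.get_obs();print(o["t"],o["ee_pos"],o["orientation"],o["width"])
im=optics.get_image("top");save(im,"top1.png")
hsv=cv2.cvtColor(im["frame"],cv2.COLOR_RGB2HSV)
for n,lo,hi,z in[("blue",(95,90,40),(130,255,255),56),("red",(0,140,60),(8,255,255),42),("black",(0,0,0),(180,255,50),42),("wood",(12,30,120),(28,140,255),45)]:
    m=cv2.inRange(hsv,lo,hi)
    for c in cv2.findContours(m,0,2)[0]:
        if cv2.contourArea(c)>80:
            r=cv2.boxPoints(cv2.minAreaRect(c));print(n,cv2.contourArea(c),cv2.minAreaRect(c),[ray(im,*p,z)[:2].round().tolist() for p in r])
E
```

```text
0.0 [ 219.88013373 -584.47868682  240.88836337] [-3.08940935e+00 -5.61767137e-01  3.62108781e-04] 88.06334684720417
blue 294.5 ((339.6999816894531, 326.1000061035156), (15.17893123626709, 22.135942459106445), 71.56505584716797) [[476.0, 37.0], [484.0, 9.0], [466.0, 3.0], [457.0, 31.0]]
blue 197.0 ((360.5, 294.5), (13.0, 17.0), 0.0) [[500.0, 1.0], [523.0, 0.0], [522.0, -17.0], [500.0, -16.0]]
blue 271.5 ((349.3235168457031, 252.79412841796875), (15.77786922454834, 18.864843368530273), 30.963754653930664) [[561.0, 21.0], [583.0, 7.0], [571.0, -10.0], [550.0, 3.0]]
red 15822.5 ((505.2146911621094, 271.9636535644531), (84.28009033203125, 195.19830322265625), 2.6506896018981934) [[413.0, -136.0], [673.0, -158.0], [666.0, -272.0], [406.0, -246.0]]
black 1742.5 ((505.9330139160156, 272.04058837890625), (76.05857849121094, 189.21255493164062), 2.4895527362823486) [[416.0, -143.0], [669.0, -164.0], [662.0, -266.0], [411.0, -243.0]]
black 15349.5 ((242.22747802734375, 253.90643310546875), (82.60053253173828, 191.7323760986328), 4.205357074737549) [[446.0, 214.0], [704.0, 195.0], [694.0, 82.0], [436.0, 104.0]]
black 232.0 ((21.966520309448242, 143.89682006835938), (47.10973358154297, 6.016568660736084), 15.708637237548828) [[731.0, 486.0], [739.0, 484.0], [720.0, 420.0], [712.0, 422.0]]
```

View pics/top1.png

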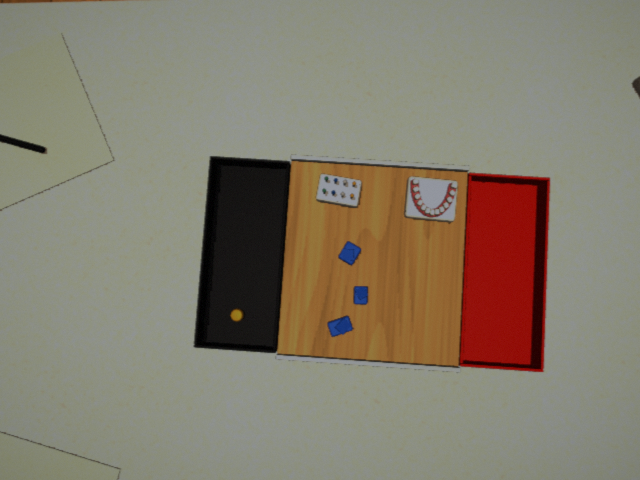

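The top view shows the red tray on the right (505,272), which is world −y. The black tray with the crown (236,315) is on the left. The blue offcuts are at (340,326), (360,295) and (349,253). The model (431,200) and the burs (338,190) stand along the far lip. The board is centred at about (555,−27) with a yaw of −4.8°. I'll move to behind the far offcut with the fingers shut, turning so the tool's x runs along board +y and its y along board +x.

```bash
python3 -m inch '[[[27,-23,0,0,0,-0.056,0],[55,-46,0,0,0,-0.113,0],[82,-70,0,0,0,-0.169,0],[110,-93,0,0,0,-0.225,0],[137,-116,0,0,0,-0.282,0],[164,-139,0,0,0,-0.338,0],[192,-163,0,0,0,-0.394,0],[219,-186,0,0,0,-0.451,0],[247,-209,0,0,0,-0.507,0],[274,-232,0,0,0,-0.563,0],[301,-256,0,0,0,-0.62,0],[329,-279,0,0,0,-0.676,0],[356,-302,0,0,0,-0.732,0],[384,-325,0,0,0,-0.789,0],[411,-349,0,0,0,-0.845,0],[438,-372,0,0,0,-0.901,0],[466,-395,0,0,0,-0.958,0],[493,-418,0,0,0,-1.014,0],[521,-442,0,0,0,-1.07,0],[548,-465,0,0,0,-1.127,0]]]'
cat >> h.py <<'E'
def tool():
    o=status.get_obs();R,_=cv2.Rodrigues(np.array(o["orientation"],float))
    return o,np.array(o["ee_pos"]),R
def wray(im,R,p,u,v,z):
    H=np.array(im["hand_eye"]);c=p+R@H[:3,3];d=R@H[:3,:3]@np.array([(u-im["cx"])/im["fx"],(v-im["cy"])/im["fy"],1])
    return c+d*(z-c[2])/d[2]
def blues(name,z=56,fn=None):
    o,p,R=tool();im=optics.get_image(name)
    if fn: save(im,fn)
    print("t",o["t"],"tcp",p.round(1),"w",o["width"],"tilt",R.round(3).tolist())
    hsv=cv2.cvtColor(im["frame"],cv2.COLOR_RGB2HSV);m=cv2.inRange(hsv,(95,90,40),(130,255,255))
    for c in cv2.findContours(m,0,2)[0]:
        if cv2.contourArea(c)>40:
            f=(lambda q:wray(im,R,p,*q,z)) if name=="wrist" else (lambda q:ray(im,*q,z))
            b=cv2.minAreaRect(c);w=f(b[0]);k=R.T@(w-p)
            q=np.array([R.T@(f(x)-p) for x in c[:,0].astype(float)])
            print(name,"px",np.round(b[0]),"world",w.round(1),"tool dx %.0f dy %.0f"%(k[0],k[1]),"xrange",q[:,0].min().round(),q[:,0].max().round(),"yrange",q[:,1].min().round(),q[:,1].max().round())
E
python3 - <<'E'
from h import *
blues("wrist",56,"w1.png");blues("top")
E
```

```text
t: 2.05
ee_pos: [569.5, 44.7, 241.2]
orientation: [-2.31, -2.129, 0.001]
ft_force: [-0.9, -0.2, -0.4]
width: 0.5
grasp_force: 0.0
t 2.05 tcp [569.5  44.7 241.2] w 0.45018062044829427 tilt [[0.081, 0.997, -0.001], [0.997, -0.081, -0.0], [-0.0, -0.001, -1.0]]
wrist px [255. 273.] world [514.8  -1.7  56. ] tool dx -51 dy -51 xrange -59.0 -42.0 yrange -62.0 -40.0
wrist px [313. 256.] world [569.6  11.4  56. ] tool dx -33 dy 3 xrange -45.0 -21.0 yrange -11.0 16.0
wrist px [208. 249.] world [474.   25.6  56. ] tool dx -27 dy -94 xrange -42.0 -12.0 yrange -105.0 -80.0
t 2.1 tcp [572.   48.3 241.5] w 0.5281698734525436 tilt [[0.077, 0.997, 0.002], [0.997, -0.077, 0.002], [0.002, 0.002, -1.0]]
top px [360. 294.] world [511.4  -8.2  56. ] tool dx -61 dy -56 xrange -70.0 -52.0 yrange -68.0 -45.0
```

View pics/w1.png

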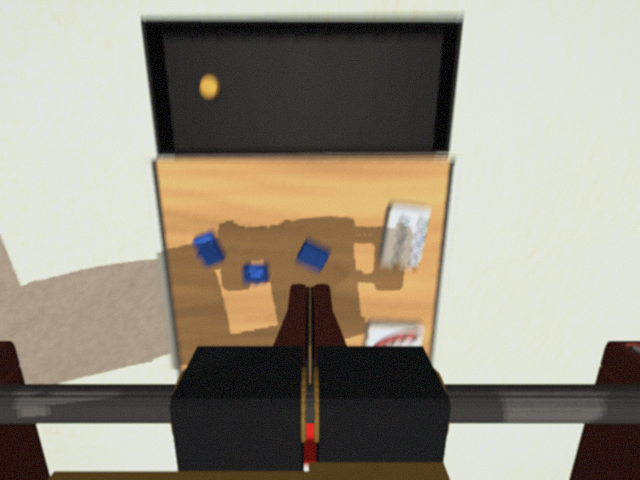

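The wrist view is slightly blurred because the arm was still settling. All three offcuts show at (208,249), (255,273) and (313,256), and the lane ahead is clear. I'll re-measure now that it's still.

Run:
```python
from h import *
blues("wrist",56)
o,p,R=tool();im=optics.get_image("wrist")
hsv=cv2.cvtColor(im["frame"],cv2.COLOR_RGB2HSV);save(im,"w2.png")
for n,q,z in[("board corner far-left",(157,158),45)]: print(n,R.T@(wray(im,R,p,*q,z)-p))
im=optics.get_image("top")
for u,v in[(340,326),(360.5,294.5),(349,253)]:
    print((R.T@(ray(im,u,v,56)-p)).round(1))
for n,q in[("lipL",(276,355)),("lipR",(459,367)),("farR",(467,172)),("farL",(291,160)),("modelnear",(430,221))]: print(n,(R.T@(ray(im,*q,50)-p)).round(1))
```

```text
t 2.15 tcp [570.7  46.3 241.3] w 0.30309646811622043 tilt [[0.079, 0.997, 0.001], [0.997, -0.079, 0.001], [0.001, 0.001, -1.0]]
wrist px [252. 279.] world [512.2  -5.9  56. ] tool dx -57 dy -54 xrange -67.0 -46.0 yrange -66.0 -43.0
wrist px [309. 261.] world [567.4   7.8  56. ] tool dx -39 dy -0 xrange -53.0 -24.0 yrange -14.0 13.0
wrist px [204. 254.] world [471.7  22.5  56. ] tool dx -32 dy -97 xrange -47.0 -15.0 yrange -110.0 -83.0
board corner far-left [  54.08261223 -134.44411221  196.15171947]
[-33.1 -96.  185.1]
[-57.5 -53.4 185.1]
[-39.2   0.  185.1]
lipL [  48.2 -139.6  191.2]
lipR [-191.4 -139.2  191.2]
farR [-190.9  119.2  191. ]
farL [ 46.4 121.  190.9]
modelnear [-144.6   49.9  191. ]
```

```bash
python3 -m inch '[[[0,0,40,0,0,0,0],[0,0,80,0,0,0,0],[0,0,120,0,0,0,0],[0,0,145,0,0,0,0],[0,0,160,0,0,0,0],[0,0,168,0,0,0,0],[0,0,172,0,0,0,0],[0,0,174,0,0,0,0],[0,0,174,0,0,0,0],[0,0,174,0,0,0,0]]]'
python3 - <<'E'
from h import *
blues("scene",56,"s1.png")
E
```

```text
t: 3.3
ee_pos: [569.9, 43.3, 68.6]
orientation: [2.312, 2.126, 0.002]
ft_force: [-1.2, 0.2, 0.2]
width: 0.1
grasp_force: 0.0
t 3.3 tcp [569.9  43.3  68.6] w 0.074580989746684 tilt [[0.084, 0.996, 0.002], [0.996, -0.084, 0.0], [0.0, 0.002, -1.0]]
scene px [304. 240.] world [574.6   3.8  56. ] tool dx -39 dy 8 xrange -54.0 -23.0 yrange -13.0 28.0
scene px [285. 226.] world [521.6  -9.6  56. ] tool dx -57 dy -44 xrange -66.0 -47.0 yrange -62.0 -26.0
scene px [290. 211.] world [479.6  18.1  56. ] tool dx -33 dy -88 xrange -50.0 -16.0 yrange -106.0 -66.0
scene px [420. 135.] world [306.1 431.3  56. ] tool dx 365 dy -295 xrange 300.0 428.0 yrange -323.0 -267.0
scene px [ 13. 108.] world [-403.2 -479.9   56. ] tool dx -603 dy -926 xrange -697.0 -541.0 yrange -1320.0 -669.0
scene px [414.  67.] world [-190.2  761.8   56. ] tool dx 652 dy -818 xrange 598.0 711.0 yrange -915.0 -730.0
scene px [530.  44.] world [-237.2 1348.1   56. ] tool dx 1233 dy -914 xrange 1048.0 1453.0 yrange -1196.0 -777.0
scene px [498.  36.] world [-398.5 1334.3   56. ] tool dx 1205 dy -1073 xrange 1030.0 1440.0 yrange -1284.0 -810.0
scene px [395.  42.] world [-526.5  901.9   56. ] tool dx 764 dy -1164 xrange 598.0 1036.0 yrange -1599.0 -839.0
scene px [432.  40.] world [-493.  1062.4   56. ] tool dx 926 dy -1145 xrange 742.0 1131.0 yrange -1604.0 -775.0
```

View pics/s1.png

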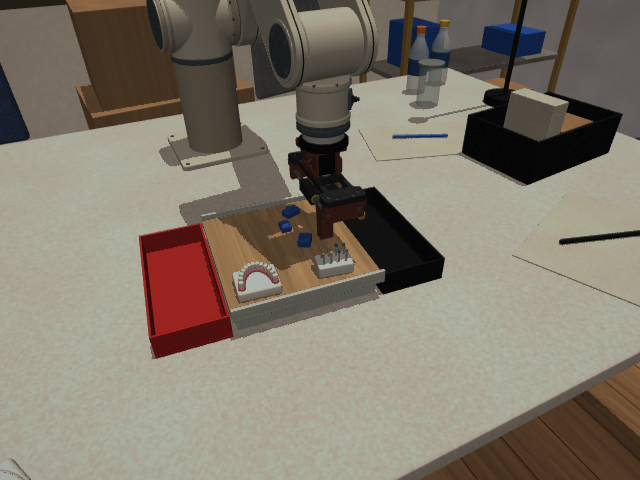

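The tool is down behind the far offcut (304,240) and clear of the burs (333,262). I'll push part way and check for drift.

```bash
python3 -m inch '[[[-10,0,0,0,0,0,0],[-20,0,0,0,0,0,0],[-30,0,0,0,0,0,0],[-40,0,0,0,0,0,0],[-50,0,0,0,0,0,0],[-60,0,0,0,0,0,0],[-70,0,0,0,0,0,0],[-80,0,0,0,0,0,0],[-90,0,0,0,0,0,0],[-100,0,0,0,0,0,0],[-110,0,0,0,0,0,0],[-110,0,0,0,0,0,0],[-110,0,0,0,0,0,0]]]'
python3 - <<'E'
from h import *
blues("wrist",56,"w3.png");blues("top",56,"t3.png")
E
```

```text
t: 4.65
ee_pos: [560.0, -66.6, 67.7]
orientation: [-2.313, -2.125, -0.0]
ft_force: [-0.5, 0.1, -0.3]
width: 0.6
grasp_force: 0.0
t 4.65 tcp [560.  -66.6  67.7] w 0.607328034767184 tilt [[0.085, 0.996, -0.0], [0.996, -0.085, 0.0], [0.0, -0.0, -1.0]]
wrist px [310. 360.] world [558.1 -90.7  56. ] tool dx -24 dy 0 xrange -35.0 -14.0 yrange -1.0 1.0
wrist px [347. 338.] world [576.5 -80.1  56. ] tool dx -12 dy 18 xrange -16.0 -8.0 yrange 15.0 20.0
wrist px [183. 193.] world [512.8  -6.3  56. ] tool dx 56 dy -52 xrange 46.0 66.0 yrange -64.0 -39.0
wrist px [ 70. 131.] world [472.7  21.8  56. ] tool dx 81 dy -95 xrange 65.0 97.0 yrange -109.0 -78.0
wrist px [609.  71.] world [681.   26.1  56. ] tool dx 103 dy 113 xrange 100.0 105.0 yrange 109.0 116.0
wrist px [557.  64.] world [661.5  30.   56. ] tool dx 105 dy 93 xrange 103.0 107.0 yrange 90.0 96.0
t 4.7 tcp [560.  -66.4  67.7] w 0.8353304034858263 tilt [[0.084, 0.996, -0.0], [0.996, -0.084, 0.0], [0.0, -0.0, -1.0]]
top px [340. 326.] world [470.8  19.9  56. ] tool dx 78 dy -96 xrange 63.0 94.0 yrange -108.0 -82.0
top px [360. 295.] world [510.8  -8.2  56. ] tool dx 54 dy -54 xrange 45.0 63.0 yrange -65.0 -43.0
```

View pics/t3.png

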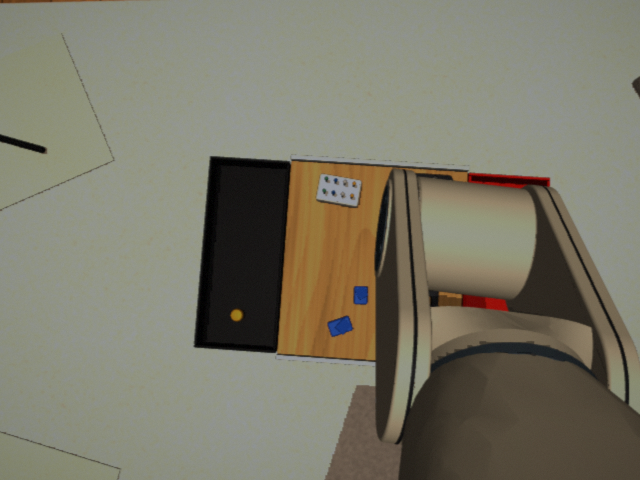

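The top view is blocked by the arm, and the other two offcuts haven't moved. The wrist picture should show the pushed one.

View pics/w3.png

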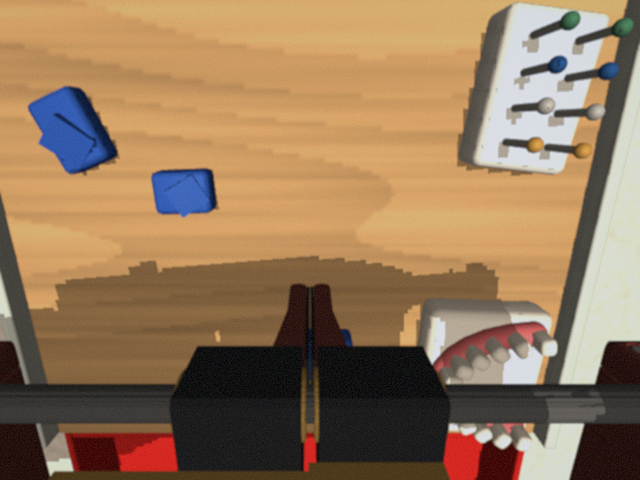

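The offcut is still in front of the fingers, with its corner at (346,338), so it may have drifted a little toward the model. The scene camera can check that.

Run:
```python
from h import *
blues("scene",56)
im=optics.get_image("scene");cv2.imwrite("pics/s4.png",cv2.resize(im["frame"][180:330,180:380,::-1],None,fx=4,fy=4))
```

```text
t 4.75 tcp [560.  -66.2  67.6] w 0.4777093471352392 tilt [[0.084, 0.996, -0.0], [0.996, -0.084, 0.0], [0.0, -0.0, -1.0]]
scene px [249. 255.] world [572.6 -92.4  56. ] tool dx -25 dy 15 xrange -36.0 -14.0 yrange -6.0 34.0
scene px [420. 135.] world [306.1 431.3  56. ] tool dx 474 dy -295 xrange 410.0 538.0 yrange -322.0 -266.0
scene px [ 12. 108.] world [-408.8 -481.5   56. ] tool dx -495 dy -931 xrange -589.0 -433.0 yrange -1333.0 -668.0
scene px [414.  67.] world [-190.2  761.8   56. ] tool dx 762 dy -817 xrange 705.0 821.0 yrange -914.0 -729.0
scene px [530.  44.] world [-237.2 1348.1   56. ] tool dx 1343 dy -913 xrange 1158.0 1563.0 yrange -1195.0 -776.0
scene px [498.  36.] world [-398.5 1334.3   56. ] tool dx 1315 dy -1072 xrange 1140.0 1550.0 yrange -1283.0 -809.0
scene px [395.  42.] world [-526.3  902.    56. ] tool dx 874 dy -1164 xrange 708.0 1146.0 yrange -1598.0 -839.0
scene px [432.  40.] world [-493.  1062.4   56. ] tool dx 1036 dy -1144 xrange 852.0 1241.0 yrange -1603.0 -774.0
```

View pics/s4.png

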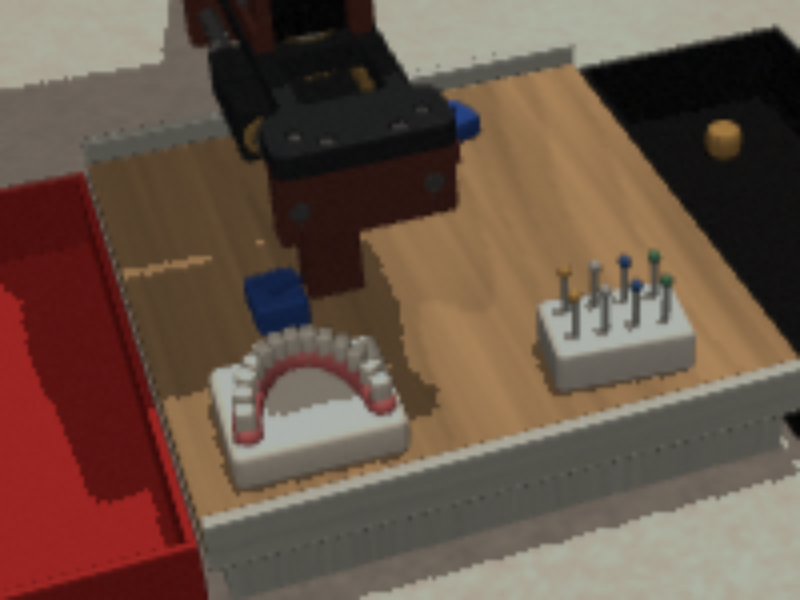

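It has drifted about 7 mm toward the model (offcut at crop (277,300)) with the model still clear. I'll back off, shift over and push from behind its centre, over the end.

```bash
python3 -m inch '[[[8,0,0,0,0,0,0],[15,0,0,0,0,0,0],[15,9,0,0,0,0,0],[15,9,0,0,0,0,0],[8,9,0,0,0,0,0],[0,9,0,0,0,0,0],[-8,9,0,0,0,0,0],[-16,9,0,0,0,0,0],[-24,9,0,0,0,0,0],[-32,9,0,0,0,0,0],[-40,9,0,0,0,0,0],[-45,9,0,0,0,0,0],[-45,9,0,0,0,0,0]]]'
python3 - <<'E'
from h import *
blues("wrist",56);blues("scene",56)
im=optics.get_image("scene");cv2.imwrite("pics/s5.png",cv2.resize(im["frame"][180:330,140:340,::-1],None,fx=4,fy=4))
E
```

```text
t: 6.15
ee_pos: [565.2, -112.7, 67.7]
orientation: [2.314, 2.125, 0.0]
ft_force: [-0.1, -0.8, 0.4]
width: 0.4
grasp_force: 0.0
t 6.15 tcp [ 565.2 -112.7   67.7] w 0.4449800120564346 tilt [[0.085, 0.996, 0.0], [0.996, -0.085, -0.0], [-0.0, 0.0, -1.0]]
wrist px [148.  73.] world [513.1  -6.2  56. ] tool dx 102 dy -61 xrange 93.0 110.0 yrange -74.0 -48.0
wrist px [37. 26.] world [476.1  12.8  56. ] tool dx 118 dy -99 xrange 109.0 126.0 yrange -112.0 -86.0
t 6.2 tcp [ 565.2 -112.3   67.7] w 0.3873381147688599 tilt [[0.085, 0.996, 0.0], [0.996, -0.085, 0.0], [0.0, 0.0, -1.0]]
scene px [222. 261.] world [ 568.4 -136.1   56. ] tool dx -23 dy 5 xrange -34.0 -12.0 yrange -15.0 25.0
scene px [285. 226.] world [521.6  -9.6  56. ] tool dx 99 dy -52 xrange 89.0 108.0 yrange -71.0 -35.0
scene px [290. 211.] world [479.6  18.1  56. ] tool dx 123 dy -96 xrange 106.0 140.0 yrange -114.0 -74.0
scene px [420. 135.] world [306.1 431.3  56. ] tool dx 520 dy -304 xrange 455.0 584.0 yrange -332.0 -276.0
scene px [ 12. 110.] world [-389.6 -480.5   56. ] tool dx -447 dy -920 xrange -536.0 -388.0 yrange -1287.0 -677.0
scene px [414.  67.] world [-190.2  761.8   56. ] tool dx 807 dy -827 xrange 750.0 866.0 yrange -924.0 -739.0
scene px [530.  44.] world [-237.2 1348.1   56. ] tool dx 1387 dy -923 xrange 1203.0 1607.0 yrange -1205.0 -786.0
scene px [498.  36.] world [-398.5 1334.3   56. ] tool dx 1360 dy -1083 xrange 1184.0 1594.0 yrange -1293.0 -819.0
scene px [395.  42.] world [-526.3  902.    56. ] tool dx 918 dy -1173 xrange 753.0 1191.0 yrange -1608.0 -848.0
scene px [432.  40.] world [-493.  1062.4   56. ] tool dx 1081 dy -1154 xrange 897.0 1285.0 yrange -1613.0 -784.0
```

View pics/s5.png

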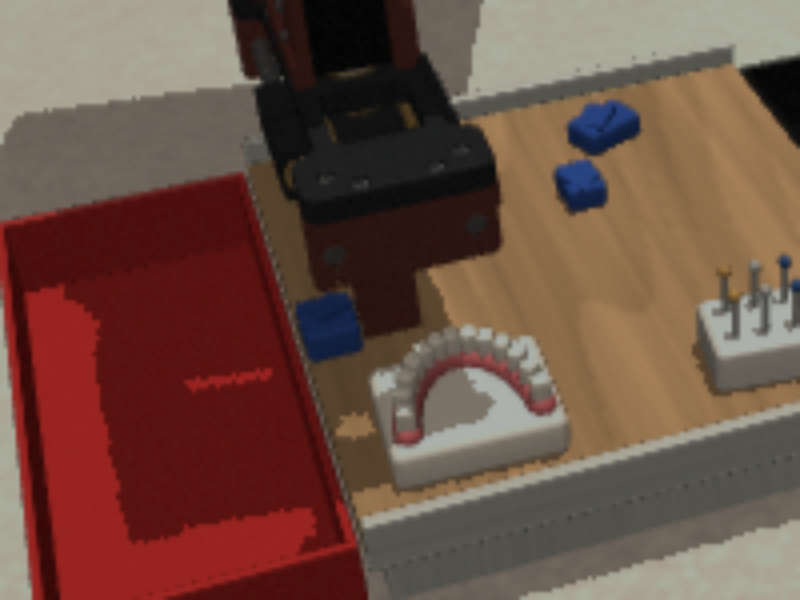

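It's centred now. I'll push it over the end, then lift.

```bash
python3 -m inch '[[[-8,0,0,0,0,0,0],[-16,0,0,0,0,0,0],[-24,0,0,0,0,0,0],[-32,0,0,0,0,0,0],[-40,0,0,0,0,0,0],[-48,0,0,0,0,0,0],[-55,0,0,0,0,0,0],[-55,0,0,0,0,0,0],[-55,0,0,0,0,0,0],[-55,0,-30,0,0,0,0],[-45,-5,-60,0,0,0,0],[-15,-20,-60,0,0,0,0],[20,-35,-60,0,0,0,0],[55,-50,-60,0,0,0,0],[90,-62,-60,0,0,0,0],[120,-62,-60,0,0,0,0],[130,-62,-60,0,0,0,0],[130,-62,-60,0,0,0,0],[130,-62,-60,0,0,0,0]]]'
python3 - <<'E'
from h import *
blues("wrist",56);blues("scene",56,"s6.png")
E
```

```text
t: 8.2
ee_pos: [514.5, 22.3, 127.6]
orientation: [2.312, 2.127, -0.0]
ft_force: [0.3, -0.9, 0.5]
width: 0.3
grasp_force: 0.0
t 8.2 tcp [514.5  22.3 127.6] w 0.3243893731352791 tilt [[0.083, 0.997, 0.0], [0.997, -0.083, -0.0], [-0.0, 0.0, -1.0]]
wrist px [310. 308.] world [512.2  -5.7  56. ] tool dx -28 dy 0 xrange -38.0 -18.0 yrange -1.0 1.0
wrist px [585. 262.] world [681.4  11.7  56. ] tool dx 3 dy 167 xrange 1.0 6.0 yrange 164.0 170.0
wrist px [554. 258.] world [662.6  15.9  56. ] tool dx 6 dy 148 xrange 4.0 8.0 yrange 145.0 151.0
wrist px [240. 271.] world [471.9  23.1  56. ] tool dx -3 dy -42 xrange -19.0 14.0 yrange -55.0 -28.0
t 8.25 tcp [514.5  21.9 127.6] w 0.6322580757790255 tilt [[0.084, 0.996, 0.0], [0.996, -0.084, -0.0], [-0.0, 0.0, -1.0]]
scene px [197. 288.] world [ 614.2 -186.9   56. ] tool dx -200 dy 117 xrange -209.0 -190.0 yrange 99.0 134.0
scene px [285. 226.] world [521.6  -9.6  56. ] tool dx -31 dy 10 xrange -40.0 -21.0 yrange -9.0 27.0
scene px [290. 211.] world [479.6  18.1  56. ] tool dx -7 dy -34 xrange -24.0 10.0 yrange -52.0 -12.0
scene px [420. 135.] world [306.1 431.3  56. ] tool dx 390 dy -242 xrange 326.0 454.0 yrange -270.0 -214.0
scene px [ 12. 108.] world [-403.9 -481.2   56. ] tool dx -579 dy -873 xrange -672.0 -517.0 yrange -1266.0 -614.0
scene px [414.  66.] world [-195.4  765.4   56. ] tool dx 681 dy -770 xrange 624.0 737.0 yrange -875.0 -677.0
scene px [530.  44.] world [-237.2 1348.1   56. ] tool dx 1258 dy -861 xrange 1073.0 1478.0 yrange -1143.0 -724.0
scene px [498.  36.] world [-398.  1333.8   56. ] tool dx 1230 dy -1020 xrange 1055.0 1465.0 yrange -1231.0 -757.0
scene px [395.  42.] world [-526.5  901.9   56. ] tool dx 789 dy -1111 xrange 623.0 1061.0 yrange -1546.0 -786.0
scene px [432.  40.] world [-493.  1062.4   56. ] tool dx 952 dy -1092 xrange 767.0 1156.0 yrange -1551.0 -722.0
```

View pics/s6.png

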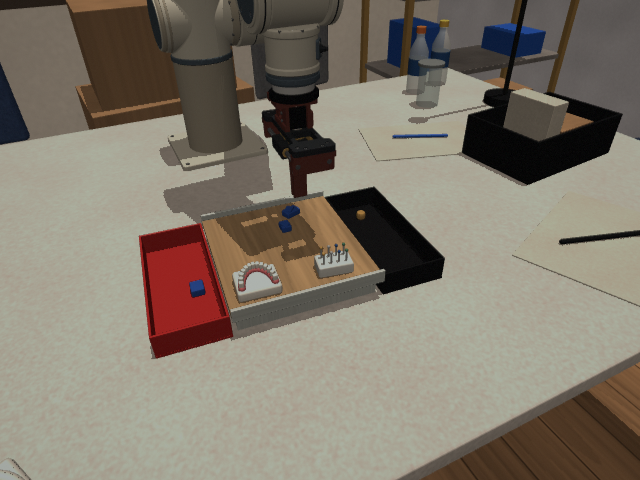

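The first offcut lies in the red tray at (197,288). The fingers are now behind the middle one (285,226), so I'll lower and push it most of the way.

```bash
python3 -m inch '[[[0,1,25,0,0,0,0],[0,1,45,0,0,0,0],[0,1,56,0,0,0,0],[0,1,60,0,0,0,0],[0,1,60,0,0,0,0],[-8,1,60,0,0,0,0],[-16,1,60,0,0,0,0],[-24,1,60,0,0,0,0],[-32,1,60,0,0,0,0],[-40,1,60,0,0,0,0],[-48,1,60,0,0,0,0],[-56,1,60,0,0,0,0],[-64,1,60,0,0,0,0],[-72,1,60,0,0,0,0],[-80,1,60,0,0,0,0],[-88,1,60,0,0,0,0],[-88,1,60,0,0,0,0]]]'
python3 - <<'E'
from h import *
blues("wrist",56);blues("scene",56,"s7.png")
E
```

```text
t: 10.0
ee_pos: [507.9, -65.9, 67.6]
orientation: [2.314, 2.125, -0.0]
ft_force: [0.4, 0.2, 0.3]
width: 0.5
grasp_force: 0.0
t 10.0 tcp [507.9 -65.9  67.6] w 0.45913654697086786 tilt [[0.085, 0.996, -0.0], [0.996, -0.085, -0.0], [-0.0, -0.0, -1.0]]
wrist px [198. 121.] world [471.6  22.1  56. ] tool dx 85 dy -44 xrange 68.0 101.0 yrange -57.0 -29.0
t 10.05 tcp [507.9 -65.5  67.6] w 0.43770788178838954 tilt [[0.085, 0.996, -0.0], [0.996, -0.085, 0.0], [0.0, -0.0, -1.0]]
scene px [197. 288.] world [ 614.3 -186.7   56. ] tool dx -112 dy 116 xrange -121.0 -102.0 yrange 98.0 133.0
scene px [240. 235.] world [514.  -88.1  56. ] tool dx -22 dy 8 xrange -31.0 -13.0 yrange -10.0 25.0
scene px [290. 211.] world [479.6  18.1  56. ] tool dx 81 dy -35 xrange 64.0 98.0 yrange -53.0 -13.0
scene px [420. 135.] world [306.1 431.3  56. ] tool dx 478 dy -243 xrange 413.0 542.0 yrange -271.0 -215.0
scene px [ 12. 110.] world [-394.3 -480.7   56. ] tool dx -490 dy -864 xrange -581.0 -430.0 yrange -1239.0 -616.0
scene px [414.  66.] world [-195.4  765.4   56. ] tool dx 768 dy -771 xrange 711.0 824.0 yrange -877.0 -678.0
scene px [530.  44.] world [-237.2 1348.1   56. ] tool dx 1345 dy -862 xrange 1161.0 1565.0 yrange -1145.0 -725.0
scene px [498.  36.] world [-398.5 1334.3   56. ] tool dx 1318 dy -1022 xrange 1142.0 1552.0 yrange -1233.0 -758.0
scene px [395.  42.] world [-526.3  902.    56. ] tool dx 876 dy -1113 xrange 711.0 1148.0 yrange -1548.0 -787.0
scene px [432.  40.] world [-493.  1062.4   56. ] tool dx 1039 dy -1093 xrange 855.0 1243.0 yrange -1552.0 -723.0
```

Still centred (scene bias is about +8). I'll push it over, then go behind the last one.

```bash
python3 -m inch '[[[-8,0,0,0,0,0,0],[-16,0,0,0,0,0,0],[-24,0,0,0,0,0,0],[-32,0,0,0,0,0,0],[-40,0,0,0,0,0,0],[-48,0,0,0,0,0,0],[-56,0,0,0,0,0,0],[-64,0,0,0,0,0,0],[-72,0,0,0,0,0,0],[-80,0,0,0,0,0,0],[-88,0,0,0,0,0,0],[-97,0,0,0,0,0,0],[-97,0,0,0,0,0,0],[-97,0,0,0,0,0,0],[-97,0,-30,0,0,0,0],[-85,0,-60,0,0,0,0],[-50,0,-60,0,0,0,0],[-20,0,-60,0,0,0,0],[0,0,-60,0,0,0,0],[0,0,-60,0,0,0,0]]]'
python3 - <<'E'
from h import *
blues("scene",56,"s8.png")
E
python3 -m inch '[[[40,-15,0,0,0,0,0],[80,-30,0,0,0,0,0],[110,-44,0,0,0,0,0],[120,-44,0,0,0,0,0],[120,-44,0,0,0,0,0],[120,-44,0,0,0,0,0]]]'
python3 - <<'E'
from h import *
blues("wrist",56)
E
```

```text
t: 12.1
ee_pos: [507.9, -62.8, 127.8]
orientation: [-2.309, -2.13, -0.0]
ft_force: [0.2, -0.7, 0.8]
width: 0.8
grasp_force: 0.0
t 12.1 tcp [507.9 -62.8 127.8] w 0.7753482839495575 tilt [[0.081, 0.997, -0.0], [0.997, -0.081, 0.0], [0.0, -0.0, -1.0]]
scene px [197. 288.] world [ 614.3 -186.7   56. ] tool dx -115 dy 116 xrange -125.0 -105.0 yrange 98.0 133.0
scene px [194. 266.] world [ 560.4 -178.7   56. ] tool dx -111 dy 62 xrange -119.0 -104.0 yrange 46.0 77.0
scene px [290. 211.] world [479.6  18.1  56. ] tool dx 78 dy -35 xrange 61.0 95.0 yrange -53.0 -13.0
scene px [420. 135.] world [306.1 431.3  56. ] tool dx 476 dy -241 xrange 412.0 540.0 yrange -269.0 -213.0
scene px [ 12. 110.] world [-394.3 -480.7   56. ] tool dx -489 dy -866 xrange -578.0 -431.0 yrange -1241.0 -619.0
scene px [414.  66.] world [-195.4  765.4   56. ] tool dx 769 dy -768 xrange 708.0 825.0 yrange -873.0 -675.0
scene px [530.  44.] world [-237.2 1348.1   56. ] tool dx 1346 dy -857 xrange 1161.0 1567.0 yrange -1138.0 -720.0
scene px [498.  36.] world [-398.  1333.8   56. ] tool dx 1319 dy -1016 xrange 1143.0 1554.0 yrange -1226.0 -753.0
scene px [395.  42.] world [-526.3  902.    56. ] tool dx 878 dy -1109 xrange 711.0 1152.0 yrange -1543.0 -784.0
scene px [432.  40.] world [-493.  1062.4   56. ] tool dx 1041 dy -1088 xrange 855.0 1246.0 yrange -1547.0 -719.0
t: 12.75
ee_pos: [475.0, 57.4, 127.8]
orientation: [2.312, 2.126, 0.001]
ft_force: [1.2, 0.0, -0.1]
width: 0.4
grasp_force: 0.0
t 12.75 tcp [475.   57.4 127.8] w 0.42260227556845986 tilt [[0.084, 0.996, 0.001], [0.996, -0.084, -0.0], [-0.0, 0.001, -1.0]]
wrist px [620. 312.] world [668.8  10.4  56. ] tool dx -31 dy 197 xrange -33.0 -28.0 yrange 194.0 200.0
wrist px [310. 316.] world [472.3  23.6  56. ] tool dx -34 dy 0 xrange -50.0 -18.0 yrange -1.0 1.0
```

View pics/s8.png

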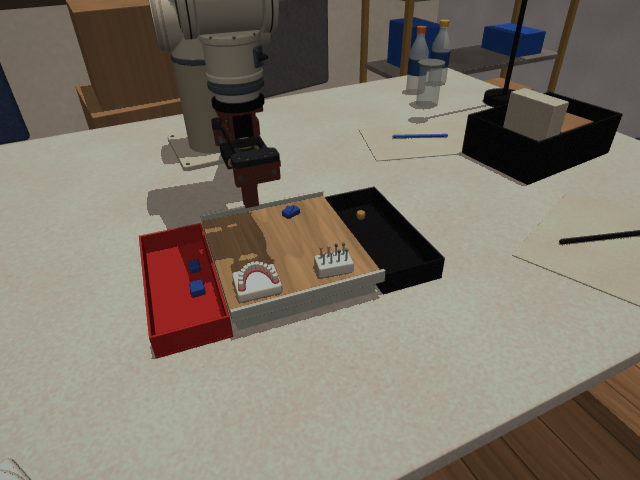

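Two offcuts are in the red tray, at (194,266) and (197,288), and the bystanders haven't moved. Now the last one, at (290,211).

```bash
python3 -m inch '[[[0,0,25,0,0,0,0],[0,0,45,0,0,0,0],[0,0,56,0,0,0,0],[0,0,60,0,0,0,0],[0,0,60,0,0,0,0],[-8,0,60,0,0,0,0],[-16,0,60,0,0,0,0],[-24,0,60,0,0,0,0],[-32,0,60,0,0,0,0],[-40,0,60,0,0,0,0],[-48,0,60,0,0,0,0],[-56,0,60,0,0,0,0],[-64,0,60,0,0,0,0],[-72,0,60,0,0,0,0],[-80,0,60,0,0,0,0],[-80,0,60,0,0,0,0]]]'
python3 - <<'E'
from h import *
blues("wrist",56);blues("scene",56,"s9.png")
E
```

```text
t: 14.4
ee_pos: [467.4, -22.4, 67.7]
orientation: [-2.314, -2.125, 0.0]
ft_force: [0.6, 0.2, 0.1]
width: 0.2
grasp_force: 0.0
t 14.4 tcp [467.4 -22.4  67.7] w 0.20553933668286417 tilt [[0.085, 0.996, -0.0], [0.996, -0.085, -0.0], [-0.0, -0.0, -1.0]]
t 14.45 tcp [467.4 -22.   67.6] w 0.2941673833132575 tilt [[0.085, 0.996, -0.0], [0.996, -0.085, 0.0], [0.0, -0.0, -1.0]]
scene px [197. 288.] world [ 614.2 -186.9   56. ] tool dx -152 dy 160 xrange -161.0 -142.0 yrange 142.0 177.0
scene px [194. 266.] world [ 560.3 -178.7   56. ] tool dx -148 dy 106 xrange -156.0 -141.0 yrange 90.0 121.0
scene px [253. 216.] world [466.5 -49.9  56. ] tool dx -28 dy 1 xrange -43.0 -13.0 yrange -18.0 20.0
scene px [420. 135.] world [306.1 431.3  56. ] tool dx 438 dy -199 xrange 373.0 502.0 yrange -227.0 -171.0
scene px [ 12. 110.] world [-389.6 -480.5   56. ] tool dx -530 dy -815 xrange -619.0 -471.0 yrange -1181.0 -572.0
scene px [414.  67.] world [-190.2  761.8   56. ] tool dx 725 dy -722 xrange 668.0 784.0 yrange -819.0 -634.0
scene px [530.  44.] world [-237.2 1348.1   56. ] tool dx 1305 dy -818 xrange 1121.0 1525.0 yrange -1101.0 -681.0
scene px [498.  36.] world [-398.5 1334.3   56. ] tool dx 1278 dy -978 xrange 1102.0 1512.0 yrange -1189.0 -714.0
scene px [395.  42.] world [-526.5  901.9   56. ] tool dx 836 dy -1069 xrange 671.0 1108.0 yrange -1504.0 -743.0
scene px [432.  40.] world [-493.  1062.4   56. ] tool dx 999 dy -1049 xrange 815.0 1203.0 yrange -1508.0 -679.0
```

It has drifted about 7 mm toward the near lip, so I'll re-centre as before.

```bash
python3 -m inch '[[[8,0,0,0,0,0,0],[15,0,0,0,0,0,0],[15,-9,0,0,0,0,0],[15,-9,0,0,0,0,0],[8,-9,0,0,0,0,0],[0,-9,0,0,0,0,0],[-8,-9,0,0,0,0,0],[-16,-9,0,0,0,0,0],[-24,-9,0,0,0,0,0],[-32,-9,0,0,0,0,0],[-40,-9,0,0,0,0,0],[-48,-9,0,0,0,0,0],[-56,-9,0,0,0,0,0],[-64,-9,0,0,0,0,0],[-64,-9,0,0,0,0,0]]]'
python3 - <<'E' | head -5
from h import *
blues("scene",56)
E
```

```text
t: 16.0
ee_pos: [453.1, -85.4, 67.7]
orientation: [2.314, 2.125, 0.0]
ft_force: [-0.1, -0.2, 0.8]
width: 0.2
grasp_force: 0.0
t 16.0 tcp [453.1 -85.4  67.7] w 0.24726534871320402 tilt [[0.085, 0.996, 0.0], [0.996, -0.085, -0.0], [-0.0, 0.0, -1.0]]
scene px [197. 288.] world [ 614.2 -186.9   56. ] tool dx -87 dy 169 xrange -97.0 -78.0 yrange 151.0 186.0
scene px [194. 266.] world [ 560.3 -178.8   56. ] tool dx -84 dy 115 xrange -91.0 -76.0 yrange 99.0 130.0
scene px [218. 224.] world [ 461.9 -113.5   56. ] tool dx -27 dy 11 xrange -42.0 -12.0 yrange -7.0 29.0
scene px [420. 135.] world [306.1 431.3  56. ] tool dx 502 dy -190 xrange 438.0 566.0 yrange -218.0 -162.0
```

```bash
python3 -m inch '[[[-8,0,0,0,0,0,0],[-16,0,0,0,0,0,0],[-24,0,0,0,0,0,0],[-32,0,0,0,0,0,0],[-40,0,0,0,0,0,0],[-48,0,0,0,0,0,0],[-56,0,0,0,0,0,0],[-64,0,0,0,0,0,0],[-72,0,0,0,0,0,0],[-78,0,0,0,0,0,0],[-78,0,0,0,0,0,0],[-78,0,0,0,0,0,0],[-78,0,-40,0,0,0,0],[-78,0,-80,0,0,0,0],[-78,-20,-120,0,0,0,0],[-78,-40,-150,0,0,0,0],[-78,-40,-150,0,0,0,0],[-78,-40,-150,0,0,0,0],[-78,-40,-150,0,0,0,0]]]'
python3 - <<'E' | head -5
from h import *
blues("scene",56,"s10.png")
E
```

```text
t: 17.95
ee_pos: [406.7, -158.6, 216.7]
orientation: [-2.312, -2.126, 0.001]
ft_force: [-0.6, -0.1, 0.6]
width: 0.2
grasp_force: 0.0
t 17.95 tcp [ 406.7 -158.6  216.7] w 0.17958434161972647 tilt [[0.084, 0.996, -0.001], [0.996, -0.084, 0.001], [0.0, -0.001, -1.0]]
scene px [197. 288.] world [ 614.2 -186.9   56. ] tool dx -11 dy 209 xrange -20.0 -1.0 yrange 192.0 226.0
scene px [194. 266.] world [ 560.8 -178.8   56. ] tool dx -7 dy 155 xrange -15.0 0.0 yrange 140.0 171.0
scene px [187. 251.] world [ 517.4 -180.4   56. ] tool dx -13 dy 112 xrange -26.0 1.0 yrange 98.0 127.0
scene px [420. 135.] world [306.1 431.3  56. ] tool dx 579 dy -149 xrange 515.0 643.0 yrange -177.0 -121.0
```

View pics/s10.png

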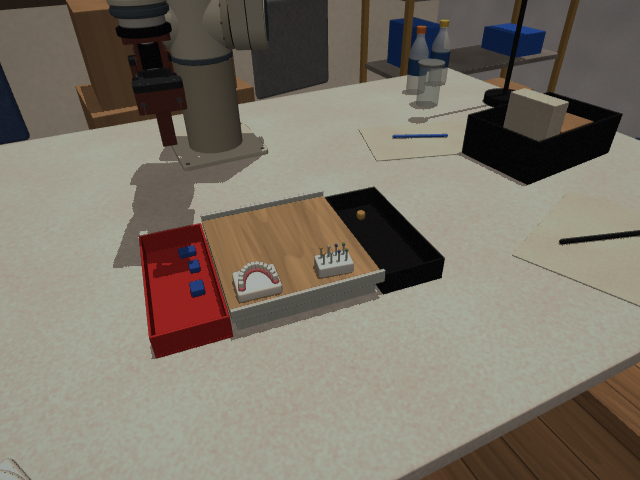

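All three offcuts lie in the red tray, at (187,251), (194,266) and (197,288). The model, burs and crown are where they were, and the arm is clear.

```bash
python3 -c "
from workcell import ctrl
print(ctrl.close_job())"
```

```text
the job is handed in; nothing more can be done
None
```

All three blue offcuts were swept over the board's end into the red tray using pushes only, the model, bur block and crown look undisturbed in the last picture, and the job was handed in at about 18 s.

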